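# Draw the plug gauge of the angled drilling jig to its red band

## Robot

A 6-joint arm with a two-finger parallel gripper is mounted at the origin on the work surface. World frame = base frame: x ahead of the robot, y to its left, z up, the work surface at z = 0. Lengths are in m, angles in rad, forces in N, time in s.
With the tool pointing down it reaches from about 0.35 to 0.775 m from the base axis. Payload 7.3 kg.
Tool frame: the origin (TCP) lies at the very end of the fingers, on their centre line; the grasp point (between the pads) lies 19 mm behind it; z points along the fingers, y is the line along which they close (so a half turn about z gives the same grasp; the last joint's range is limited). The gripper opens to 92 mm and grips with 3 to 60 N. Pads are 19 mm wide; open, the fingers measure 130 mm over their backs; the gripper's body (75 mm by 190 mm) begins 47 mm behind the grasp point.
Start: joints at [1.148, 0.342, 1.524, -0, 1.275, -0.146], TCP at [0.143, 0.505, 0.192] pointing down, gripper open.
Joint ranges: [-2.53, 2.53], [-0.77, 2.02], [0.04, 2.7], [-1, 4.14], [0.28, 2.66], [-3.11, 3.11]. Speed limits (rad/s): [2.57, 2.57, 3.14, 3.14, 3.14, 3.14].

## Interface

Orientations are given as a 3x3 rotation matrix whose columns are the frame's x, y, z axes.
In Python, from bench import r gives the robot as it stands.
- The arm moves only by the tool arm_command, never from a script. Its argument "motion" is a list of rows, each an object of numbers: "dx", "dy", "dz": the shift along the tool's x, y, z in units of 40 mm (1.0 is 40 mm); "ax", "ay", "az": the turn, a rotation vector about the tool's x, y, z in rad; "fingers": the gripper command: -1 is fully open, 1 is shut, values between are in proportion. A call has 1 to 8 rows; each row shifts and turns the commanded pose from where the row before left it, along the tool's axes as they then stand; what a row does not reach is not made up. A row lasts 1/10 s, in which the tool goes at most 50 mm and 8.59 degrees, less where a joint would pass 70% of its speed; a pose out of reach is approached as far as the arm can. A call is refused whole if a number of a shift passes 1 or a number of a turn 0.15, either way. A call with a gripper value outside its range is refused whole. The fingers move at their own pace and stop on an object; "force" is the grip in N (left out, the last holds). Time passes only in rows, so rows that do not move let the fingers close. It gives the time, the measured TCP pose, the force, the opening and the grip force at its end, in the units of the state.
- r.read_state(): the state, without advancing time (a new reading comes with each control period).
- r.get_image(name): name is "scene" or "top" or "wrist"; returns the picture (400x640x3 uint8, red, green, blue); there is no depth.
- r.camera_model(name): a dict with "camera_matrix" (3x3 intrinsics, pixels), "eye" and "attitude" of the camera in the world. Camera axes: x right, y down, z forward; pixel columns grow to the right and rows downward; lengths in m; the calibration is good to about 2 mm. A picture is of the moment at which its call begins: read the wrist's pose just before it. camera_model takes no time and is no camera call; for the wrist camera it gives the pose at the moment of the call.
- r.hand_in(): hands the job in; it is judged then, once.
Trained networks look in the newest picture that a camera, given by its name, has taken for a name from the list of things; names that differ only in an ending like _2 or _b are one class to them, and where a whole thing is asked for, a point or a joint stands for the part that bears it (a point fixed in the world has none). Each returns a list of dicts, best first, with "score" (0 to 1); they miss things now and then, are a little off and sometimes report something else, mostly with a low value. They report only what shows in the picture. A call takes as long as a camera call. They do not tell look-alikes from the thing itself.
- r.outline_of(camera, query): "region" (400x640 bool, what is visible of it) and "extent" ([left, top, right, bottom] in pixels, round what is visible of it).
The state is a dict: "time": time; "joint_positions": joint angles; "qd": joint speeds; "joint_torque": joint torques, N m; "tool_pos": TCP position; "eef_rot": TCP orientation; "ft_force": force on the tool from outside, world axes, zero at the start; "torque": the same for the moment, N m; "gripper_width": finger opening in m; "grip_force": force on a finger pad.
Only numpy, scipy, OpenCV 4.12 (cv2) and the standard library are available. Lean on these libraries where they do the work, as an engineer would, in place of code of your own. Each camera call takes 0.05 s, during which the arm holds its last target. There are 200 camera calls.

## Task

Lift the orange dust cap off the angled drilling jig and park it, mouth down and fully home, on the bare wooden peg. Then draw the black-handled plug gauge straight along its slanted bore, without wrenching it sideways, until the whole red band has come out but the yellow band is still hidden in the bore, and finish while holding it still there, gripped in the fingers. Leave everything else on the bench alone.

Things in the scene. Friction and masses are not known exactly. Their poses are not given: they have to be found in the camera images.
- bore: aluminium block 64 x 64 x 86 mm, fixed in a plywood jig (base 170 x 120 x 14 mm, side cheeks 76 mm high), bored right through, 17 mm wide. Does not move during the work. Origin: centre of its underside, on the bore's axis. z runs up the bore and leans 0.35 rad (20 degrees) from vertical, its top towards the block's own -x side, roughly towards the robot; y is level
- bore_mouth (a point): centre of the bore's mouth on the block's top face, 86 mm along the bore's z from bore's origin. The fit is snug (1 mm): fingers that close some 5 mm off the bore's axis, or pull across it, press the gauge hard against the bore
- gauge: plug gauge, loose, about 0.2 kg, in the bore under the cap: steel shank 16 mm diameter, 80 mm long, then a collar 28 mm diameter, 6 mm thick, then a round black handle 24 mm diameter, 50 mm long (86 to 136 mm above the origin). Origin: centre of the shank's lower end; z up along it. At the start the collar rests on the block's top face (origin about 6 mm up the bore)
- red_band (a point): middle of the red band on the gauge's shank, which covers 24 to 34 mm below the collar: it is all out of the bore once the gauge has been drawn 34 mm
- yellow_band (a point): middle of the yellow band on the gauge's shank, which covers 56 to 66 mm below the collar: it begins to show when the gauge has been drawn 56 mm
- cap: orange dust cap, loose, about 60 g: round cup 42 mm outside diameter, 66 mm high, inside 34 mm diameter and 62 mm deep, closed at the top. Origin: centre of its open rim; z towards its closed end. At the start it stands over the gauge's handle with its rim on the block's top face, leaning with the bore (it can sit about 3 mm off the axis)
- peg: the bare parking peg, fixed: upright wooden post 22 mm diameter, its rounded tip 57 mm above the bench, on a round foot 80 mm diameter, 12 mm thick. Origin: centre of the foot's underside. The parked cap's rim rests on the foot
- tape_post: a similar fixed peg, 75 mm high, carrying a yellow-and-white roll of tape 76 mm diameter; not to be used. Origin: centre of its underside
- glue: white glue bottle, 60 mm diameter, 160 mm tall, to be left alone. Origin: centre of its underside
- offcut: wooden offcut 120 x 50 x 45 mm, to be left alone. Origin: centre of its underside
- pencil: flat red carpenter's pencil 182 x 12 x 8 mm lying along its x, to be left alone. Origin: on its underside, 85 mm from its blunt end
- square: try square, dark wooden stock 110 mm long with a steel blade 160 mm long, to be left alone. Origin: under the middle of the stock
- mug: blue mug, 80 mm diameter, 90 mm tall, to be left alone. Origin: centre of its underside
Things that resemble listed ones, but are neither listed nor needed, are in the scene too. Several things have the shape of the cap; the one meant has the colours described above.

How it is judged:
On the way, in this order (a step that is already met when the one before it is completed fails the run):
1. the cap stands mouth down and fully home on the bare peg, released (horizontal distance between cap and peg below 0.012 m and z of cap in the frame of peg below 0.018 m and angle between cap's own z axis and vertical below 0.12 rad and contact force between cap and the fingers below 0.1 N), for 0.2 s.
2. the fingers hold the gauge drawn so that the red band is out of the bore and the yellow one is not (z of gauge in the frame of bore between 0.039 and 0.063 m and angle between the z axis of gauge and the z axis of bore, either way round below 0.045 rad and contact force between gauge and the fingers above 1.5 N), for 0.2 s.
At the end, for the whole second after the job is handed in: The cap stands on the peg's foot (rim within 6 mm of it, axes within 12 mm, tilt under 0.12 rad), released; the gauge is gripped by the fingers (over 1.5 N), still (under 20 mm/s), in line with the bore within 0.045 rad and drawn 33 to 57 mm, so that the red band is out and the yellow band is not (all of step 1 and all of step 2 and linear speed of each of gauge, cap below 0.02 m/s); the arm keeps its last pose, push and grip.
It fails at once if a bystander (glue bottle, offcut, pencil, square or mug) was moved more than 30 mm (distance of any of glue, offcut, pencil, square, mug from where it was at the start of the episode above 0.03 m).
It fails at once if the gauge was wrenched against its bore (over 45 N) (contact force between gauge and bore above 45 N).
It fails at once if the gauge was drawn right out of its bore (z of gauge in the frame of bore above 0.084 m).
It also fails if it takes over 54 s, if anything falls off the work surface, if the arm or the gripper's body presses on something with over 40 N, if the wrist force passes 120 N, or if a joint passes its speed limit or range.

## Working session

There is one attempt and no reset: what is moved stays moved. The work goes in short steps, Python scripts to look and compute and a tool call to move; the robot and the scene stay as the last step left them, time stands still between calls to the robot, and variables do not carry over. Pictures are saved under pics/ and viewed, at most 10 in all, crops included, and the job is handed in when it is done.

Besides the shell and the picture viewer there is one more tool, called after "Call:" as name([rows], argument=value, ...), one row to a line, values as JSON. arm_command: Moves the arm, as the interface text tells. Its arguments: {"type":"object","properties":{"motion":{"type":"array","items":{"type":"object","properties":{"dx":{"type":"number"},"dy":{"type":"number"},"dz":{"type":"number"},"ax":{"type":"number"},"ay":{"type":"number"},"az":{"type":"number"},"fingers":{"type":"number"}}}},"force":{"type":"number"}},"required":["motion"]}

```bash
mkdir -p pics; cat > h.py <<'E'
import numpy as np, cv2
from bench import r
def snap(n,f):
    im=r.get_image(n); cv2.imwrite('pics/'+f,im[:,:,::-1]); return im
E
python3 - <<'E'
from h import *
np.set_printoptions(precision=4,suppress=True)
a=snap('scene','s0.png');b=snap('top','t0.png')
cv2.imwrite('pics/st.png',np.vstack([a,b])[:,:,::-1][:, :]) 
for n in('scene','top','wrist'):
    m=r.camera_model(n);print(n,m)
for n in('scene','top'):
    for q in('cap','peg','bore','tape_post'):
        print(n,q,[(round(d['score'],2),d['extent']) for d in r.outline_of(n,q)])
print(r.read_state())
E
```

```text
scene {'camera_matrix': array([[391.7546,   0.    , 323.4462],
       [  0.    , 391.7546, 200.5448],
       [  0.    ,   0.    ,   1.    ]]), 'eye': array([ 1.1008, -0.5261,  1.129 ]), 'attitude': array([[ 0.7148,  0.5578, -0.4218],
       [ 0.6993, -0.5687,  0.433 ],
       [ 0.0017, -0.6045, -0.7966]])}
top {'camera_matrix': array([[518.408 ,   0.    , 315.8662],
       [  0.    , 518.408 , 196.188 ],
       [  0.    ,   0.    ,   1.    ]]), 'eye': array([0.4847, 0.0193, 1.5182]), 'attitude': array([[ 0.0163, -0.9982,  0.0578],
       [-0.9999, -0.0162,  0.0026],
       [-0.0016, -0.0579, -0.9983]])}
wrist {'camera_matrix': array([[304.9032,   0.    , 319.1203],
       [  0.    , 304.9032, 193.2654],
       [  0.    ,   0.    ,   1.    ]]), 'eye': array([0.0744, 0.5238, 0.3833]), 'attitude': array([[ 0.272 ,  0.9292,  0.2503],
       [ 0.9623, -0.2621, -0.0727],
       [-0.0019,  0.2606, -0.9654]])}
scene cap [(0.75, [262.7, 263.8, 281.6, 285.7]), (0.74, [289.6, 202.6, 307.7, 225.7]), (0.72, [267.7, 194.9, 292.2, 210.6])]
scene peg [(0.69, [340.6, 161.3, 361.4, 178.0])]
scene bore
[... 231 characters left out ...]
3, [335.1, 178.2, 362.8, 213.1])]
top bore [(0.7, [332.4, 177.5, 364.0, 210.5])]
top tape_post [(0.65, [406.2, 223.5, 435.0, 252.0])]
{'time': 0.5, 'joint_positions': array([ 1.148 ,  0.3421,  1.5241, -0.    ,  1.2754, -0.146 ]), 'qd': array([ 0.0018, -0.0012,  0.0003, -0.0002,  0.0003, -0.0004]), 'joint_torque': array([ -0.0001, -43.0818, -24.4312,   0.072 ,   0.0489,   0.    ]), 'tool_pos': array([0.1435, 0.505 , 0.192 ]), 'eef_rot': array([[-0.962 ,  0.2732,  0.    ],
       [ 0.2732,  0.962 ,  0.    ],
       [-0.    ,  0.    , -1.    ]]), 'ft_force': array([-0.5518, -0.9415,  0.3002]), 'torque': array([ 0.0055, -0.0076, -0.0103]), 'grip_force': 0.0, 'gripper_width': 0.09196199508440091}
```

View pics/s0.png

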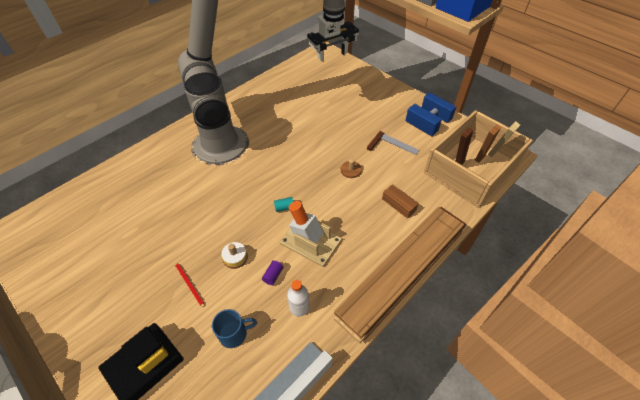

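View pics/t0.png

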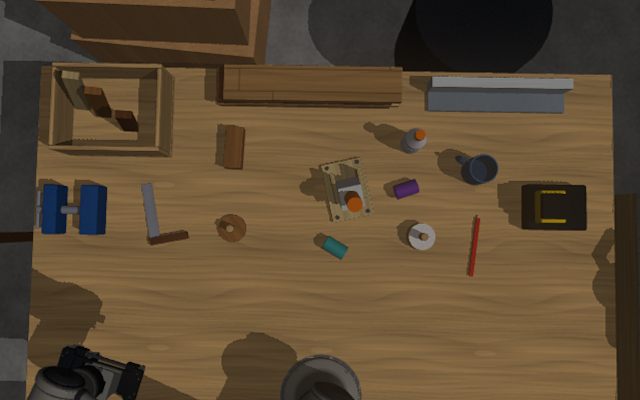

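The scene view shows the orange cap on the jig at (299,213), the bare peg at (351,168), and the tape post at (234,254). In the top view the cap is at (353,201), the peg at (232,228), and decoy teal and purple caps lie at (335,247) and (405,188). I'll triangulate these roughly and enlarge the jig.

```bash
cat >> h.py <<'E'
def ray(m,p):
    d=m['attitude']@np.linalg.inv(m['camera_matrix'])@np.array([p[0],p[1],1.]); return m['eye'],d/np.linalg.norm(d)
def tri(obs):
    A=np.zeros((3,3));b=np.zeros(3)
    for m,p in obs:
        e,d=ray(m,p);P=np.eye(3)-np.outer(d,d);A+=P;b+=P@e
    x=np.linalg.solve(A,b)
    return x,[np.linalg.norm((np.eye(3)-np.outer(ray(m,p)[1],ray(m,p)[1]))@(x-m['eye'])) for m,p in obs]
def onz(m,p,z):
    e,d=ray(m,p);return e+d*(z-e[2])/d[2]
def proj(m,X):
    c=m['camera_matrix']@(m['attitude'].T@(np.asarray(X)-m['eye']));return c[:2]/c[2]
def orange(im):
    h=cv2.cvtColor(im,cv2.COLOR_RGB2HSV);return ((h[...,0]>3)&(h[...,0]<13)&(h[...,1]>190)&(h[...,2]>110)).astype(np.uint8)
E
python3 - <<'E'
from h import *
np.set_printoptions(precision=4,suppress=True)
S=r.camera_model('scene');T=r.camera_model('top')
s=cv2.imread('pics/s0.png')[:,:,::-1];t=cv2.imread('pics/t0.png')[:,:,::-1]
for im in(s,t):
    n,l,st,c=cv2.connectedComponentsWithStats(orange(im))
    print([(st[i],c[i]) for i in range(1,n) if st[i][4]>25])
c1=cv2.resize(s[180:280,260:360],(390,390),interpolation=cv2.INTER_CUBIC);c2=cv2.resize(t[145:245,305:405],(390,390),interpolation=cv2.INTER_CUBIC)
cv2.imwrite('pics/c.png',np.hstack([c1,c2])[:,:,::-1])
print('peg',tri([(S,(351,162.5)),(T,(230,226))]), onz(T,(232.5,228.5),.012))
E
```

```text
[(array([289, 201,  18,  23, 262], dtype=int32), array([297.7405, 211.9771])), (array([292, 280,  10,  11,  79], dtype=int32), array([296.2785, 284.7342]))]
[]
peg (array([0.4795, 0.2627, 0.0492]), [np.float64(0.0027236211277919535), np.float64(0.0027236211277919527)]) [0.4742 0.2634 0.012 ]
```

View pics/c.png

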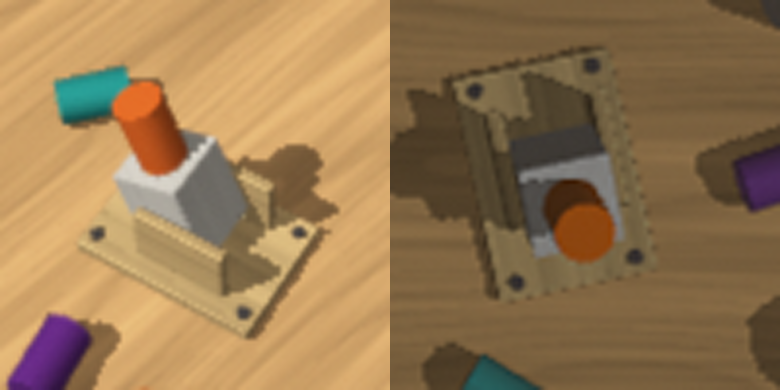

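The crops show the cap's closed end at scene pixel (295.6,205.9) and top pixel (354.5,204.2). The jig base corners are clear in the top view, and the block leans towards the robot.

```bash
python3 - <<'E'
from h import *
np.set_printoptions(precision=4,suppress=True)
S=r.camera_model('scene');T=r.camera_model('top')
f=lambda x,y:(305+(x+.0)/3.9-.4,145+y/3.9-.4)
top,res=tri([(S,(260+139/3.9-.4,180+101/3.9-.4)),(T,f(193,231))]);print('captop',top,res)
C=[onz(T,f(*p),.014) for p in((53,80),(213,48),(265,265),(103,298))];print(np.array(C))
C=np.array(C);ctr=C.mean(0);ax=((C[2]+C[3])-(C[0]+C[1]));ax/=np.linalg.norm(ax);
print('ctr',ctr,'lean dir',ax,np.degrees(np.arctan2(ax[1],ax[0])))
w=(C[0]+C[3])-(C[1]+C[2]);print(np.degrees(np.arctan2(w[1],w[0])), np.linalg.norm(C[0]-C[1]),np.linalg.norm(C[1]-C[2]))
z=np.array([ax[0]*np.sin(.35),ax[1]*np.sin(.35),np.cos(.35)]);print('axis',z,'mouth',top-.066*z,'origin',top-.152*z)
# grasp pose: tool z = -z ; want open-axis y horizontal perpendicular
y=np.cross(z,[0,0,1]);y/=np.linalg.norm(y);print('y',y)
for q in('peg',):
  for n,m in(('scene',S),('top',T)):
    r.get_image(n);o=r.outline_of(n,q)
    for d in o: print(n,d['score'],d['extent'],np.argwhere(d['region']).mean(0)[::-1])
E
```

```text
captop [ 0.5444 -0.0774  0.1685] [np.float64(0.0003789545592789166), np.float64(0.00037895455927884153)]
[[ 0.6628  0.0179  0.014 ]
 [ 0.6888 -0.1015  0.014 ]
 [ 0.527  -0.142   0.014 ]
 [ 0.5005 -0.0219  0.014 ]]
ctr [ 0.5948 -0.0619  0.014 ] lean dir [-0.9706 -0.2406  0.    ] -166.08092509680736
102.36065910436609 0.1221495279199429 0.1667525076115491
axis [-0.3328 -0.0825  0.9394] mouth [ 0.5663 -0.072   0.1065] origin [ 0.595  -0.0649  0.0257]
y [-0.2406  0.9706  0.    ]
scene 0.68 [340.2, 160.4, 360.4, 177.5] [350.6846 168.6812]
scene 0.32 [290.5, 215.8, 322.4, 242.8] [308.2854 228.1862]
top 0.65 [402.3, 129.1, 424.9, 153.4] [412.9056 140.7977]
top 0.57 [215.6, 214.8, 249.2, 244.6] [231.5033 228.3183]
top 0.17 [343.8, 191.3, 363.5, 211.1] [352.7729 201.1831]
```

```bash
cat >> h.py <<'E'
from scipy.linalg import logm,expm
from scipy.spatial.transform import Rotation as Rn
np.set_printoptions(precision=4,suppress=True)
def yaw(a): # tool down, x axis = (-cos a,-sin a)
    return np.array([[-np.cos(a),-np.sin(a),0],[-np.sin(a),np.cos(a),0],[0,0,-1.]])
def tilt(a,t=.35): # tool z against bore axis leaning towards -(cos a, sin a)
    return yaw(a)@Rn.from_euler('y',t).as_matrix()
def plan(p,R,N=None,frm=None,step=.9):
    if frm is None:
        s=r.read_state();frm=(s['tool_pos'],s['eef_rot'])
    A=np.eye(4);A[:3,:3]=frm[1];A[:3,3]=frm[0];B=np.eye(4);B[:3,:3]=R;B[:3,3]=p
    L=logm(np.linalg.inv(A)@B).real
    if N is None:
        N=int(np.ceil(max(np.linalg.norm(L[:3,3])/.04/step,np.abs([L[2,1],L[0,2],L[1,0]]).max()/.1,1)))
    E=expm(L/N)
    print('N',N,'d',(E[:3,3]/.04).round(3),'a',Rn.from_matrix(E[:3,:3]).as_rotvec().round(4))
E
python3 - <<'E'
from h import *
a=np.radians(13)
print(tilt(a))
plan(np.array([.40,.28,.25]),yaw(a))
E
```

```text
[[-0.9153 -0.225  -0.3341]
 [-0.2113  0.9744 -0.0771]
 [ 0.3429  0.     -0.9394]]
N 10 d [-0.676 -0.535 -0.145] a [ 0.      0.     -0.0504]
```

```bash
sed -i "s/from_euler('y',t)/from_euler('y',-t)/" h.py; python3 -c "
from h import *
print(tilt(np.radians(13)))"
```

```text
[[-0.9153 -0.225   0.3341]
 [-0.2113  0.9744  0.0771]
 [-0.3429  0.     -0.9394]]
```

Call:
arm_command([
  {"dx": -0.676, "dy": -0.535, "dz": -0.145, "az": -0.05, "fingers": -1},
  {"dx": -0.676, "dy": -0.535, "dz": -0.145, "az": -0.05, "fingers": -1},
  {"dx": -0.676, "dy": -0.535, "dz": -0.145, "az": -0.05, "fingers": -1},
  {"dx": -0.676, "dy": -0.535, "dz": -0.145, "az": -0.05, "fingers": -1},
  {"dx": -0.676, "dy": -0.535, "dz": -0.145, "az": -0.05, "fingers": -1},
  {"dx": -0.676, "dy": -0.535, "dz": -0.145, "az": -0.05, "fingers": -1},
  {"dx": -0.676, "dy": -0.535, "dz": -0.145, "az": -0.05, "fingers": -1},
  {"dx": -0.676, "dy": -0.535, "dz": -0.145, "az": -0.05, "fingers": -1},
])

```text
$.motion[0]: bad value
```

Call:
arm_command([
  {"dx": -0.676, "dy": -0.535, "dz": -0.145, "az": -0.05, "fingers": -1},
  {"dx": -0.676, "dy": -0.535, "dz": -0.145, "az": -0.05, "fingers": -1},
  {"fingers": -1},
  {"fingers": -1},
])

```text
$.motion[0]: bad value
```

```bash
python3 - <<'E'
from h import *
m=r.camera_model('wrist');im=snap('wrist','w1.png');np.savez('w1.npz',**m)
print(m['eye'],proj(m,[.477,.263,.012]),proj(m,[.477,.263,.057]))
print([(d['score'],d['extent']) for d in r.outline_of('wrist','peg')])
print(r.read_state()['tool_pos'])
T=tilt(np.radians(13))
plan(np.array([.545,-.077,.168])-.12*T[:,2],T)
plan(np.array([.46,.18,.27]),yaw(np.radians(13)))
E
```

```text
[0.0745 0.5239 0.3839] [229.0586 413.3433] [220.0533 443.5356]
[]
[0.1435 0.505  0.1921]
N 20 d [-0.5   -0.726 -0.04 ] a [-0.0044 -0.0171 -0.0249]
N 13 d [-0.643 -0.604 -0.15 ] a [ 0.      0.     -0.0387]
```

View pics/w1.png

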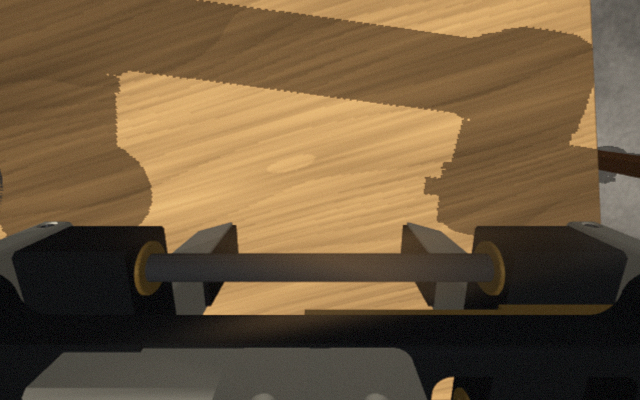

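The gripper's own body blocks the lower part of the wrist view (below row 230), so things must lie on the robot's side of the fingers to be seen. The move was refused, so I'll retry with every key given.

```bash
python3 - <<'E'
from h import *
a=np.radians(13)
plan(np.array([.51,.29,.25]),yaw(a))
E
```

```text
N 13 d [-0.73  -0.386 -0.111] a [ 0.      0.     -0.0387]
```

Call:
arm_command([
  {"dx": -0.5, "dy": 0, "dz": -0.3, "ax": 0, "ay": 0, "az": -0.05, "fingers": -1},
])

```text
time: 0.9
tool_pos: [0.161, 0.499, 0.2029]
eef_rot: [[-0.975, 0.222, -0.002], [0.222, 0.975, -0.003], [0.002, -0.003, -1.0]]
ft_force: [0.9, 0.0, 0.4]
gripper_width: 0.0918
grip_force: 0.0
```

Call:
arm_command([
  {"dx": -0.75, "dy": -0.4, "dz": -0.1, "ax": 0, "ay": 0, "az": -0.038, "fingers": -1},
  {"dx": -0.75, "dy": -0.4, "dz": -0.1, "ax": 0, "ay": 0, "az": -0.038, "fingers": -1},
  {"dx": -0.75, "dy": -0.4, "dz": -0.1, "ax": 0, "ay": 0, "az": -0.038, "fingers": -1},
  {"dx": -0.75, "dy": -0.4, "dz": -0.1, "ax": 0, "ay": 0, "az": -0.038, "fingers": -1},
  {"dx": -0.75, "dy": -0.4, "dz": -0.1, "ax": 0, "ay": 0, "az": -0.038, "fingers": -1},
  {"dx": -0.75, "dy": -0.4, "dz": -0.1, "ax": 0, "ay": 0, "az": -0.038, "fingers": -1},
  {"dx": -0.75, "dy": -0.4, "dz": -0.1, "ax": 0, "ay": 0, "az": -0.038, "fingers": -1},
  {"dx": -0.75, "dy": -0.4, "dz": -0.1, "ax": 0, "ay": 0, "az": -0.038, "fingers": -1},
])

```text
time: 1.7
tool_pos: [0.3899, 0.3493, 0.2364]
eef_rot: [[-0.997, -0.079, 0.0], [-0.079, 0.997, 0.0], [-0.0, 0.0, -1.0]]
ft_force: [-0.3, -0.1, 0.1]
gripper_width: 0.092
grip_force: 0.0
```

Call:
arm_command([
  {"dx": -0.75, "dy": -0.4, "dz": -0.1, "ax": 0, "ay": 0, "az": -0.038, "fingers": -1},
  {"dx": -0.75, "dy": -0.4, "dz": -0.1, "ax": 0, "ay": 0, "az": -0.038, "fingers": -1},
  {"dx": -0.75, "dy": -0.4, "dz": -0.1, "ax": 0, "ay": 0, "az": -0.038, "fingers": -1},
  {"dx": -0.75, "dy": -0.4, "dz": -0.1, "ax": 0, "ay": 0, "az": -0.038, "fingers": -1},
  {"dx": 0, "dy": 0, "dz": 0, "ax": 0, "ay": 0, "az": 0, "fingers": -1},
  {"dx": 0, "dy": 0, "dz": 0, "ax": 0, "ay": 0, "az": 0, "fingers": -1},
])

```text
time: 2.3
tool_pos: [0.5163, 0.3026, 0.2515]
eef_rot: [[-0.974, -0.226, -0.001], [-0.226, 0.974, -0.0], [0.001, 0.0, -1.0]]
ft_force: [-0.4, -0.4, 0.6]
gripper_width: 0.0917
grip_force: 0.0
```

```bash
python3 - <<'E'
from h import *
m=r.camera_model('wrist');im=snap('wrist','w2.png');np.savez('w2.npz',**m)
print(m['eye'],proj(m,[.477,.263,.012]),proj(m,[.477,.263,.057]))
for d in r.outline_of('wrist','peg'):print(d['score'],d['extent'],cv2.fitEllipse(np.argwhere(d['region'])[:,::-1].astype(np.float32)))
a=np.radians(13)
plan(np.array([.50,.18,.27]),yaw(a))
E
```

```text
[0.4466 0.2865 0.4434] [297.7491 129.4627] [295.2908 131.5366]
0.79 [271.1, 97.2, 326.9, 157.2] ((300.1552734375, 126.36180877685547), (46.52613830566406, 47.51641845703125), 147.4398956298828)
N 4 d [ 0.267 -0.729 -0.113] a [ 0.0001 -0.0002  0.0006]
```

View pics/w2.png

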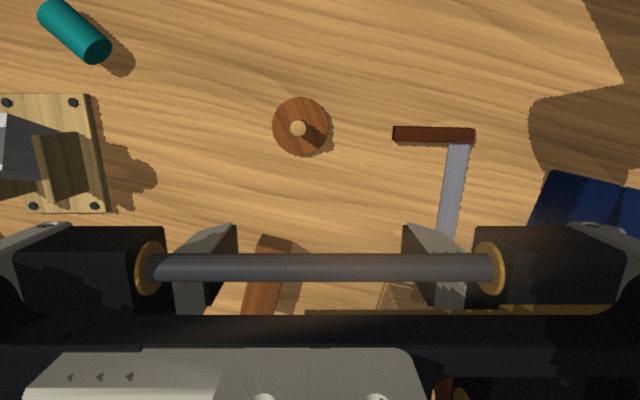

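The peg shows at (298.5,128) and its foot at (300.5,126.5), both clear of the gripper. Next I'll fix the peg position and plan the approach to the cap.

```bash
python3 - <<'E'
from h import *
m=dict(np.load('w2.npz'));S=r.camera_model('scene');T=r.camera_model('top')
print('foot',onz(m,(300.3,126.5),.012),'tip',onz(m,(298.5,128.3),.057))
print('tri tip',tri([(m,(298.5,128.3)),(S,(351,162)),(T,(230,226))]))
s=r.read_state();R=tilt(np.radians(13));p=np.array([.545,-.077,.168])-.10*R[:,2]
print(p);plan(p,R)
# relative camera -> where cap top appears
A=s['eef_rot'];rel=A.T@(m['eye']-s['tool_pos']);m2=dict(m,eye=p+R@rel,attitude=R@A.T@m['attitude'])
print('cap top proj',proj(m2,[.545,-.077,.168]),'tcp',proj(m2,p))
E
```

```text
foot [0.4723 0.2656 0.012 ] tip [0.4722 0.2661 0.057 ]
tri tip (array([0.4764, 0.2648, 0.0468]), [np.float64(0.0035542699439613298), np.float64(0.0017754006138326801), np.float64(0.005010954584796783)])
[ 0.5116 -0.0847  0.2619]
N 11 d [ 0.202 -0.857 -0.056] a [ 0.0001 -0.0319  0.0002]
cap top proj [319.9847 185.6137] tcp [320.3199 221.0182]
```

Call:
arm_command([
  {"dx": 0.2, "dy": -0.86, "dz": -0.06, "ax": 0, "ay": -0.032, "az": 0, "fingers": -1},
  {"dx": 0.2, "dy": -0.86, "dz": -0.06, "ax": 0, "ay": -0.032, "az": 0, "fingers": -1},
  {"dx": 0.2, "dy": -0.86, "dz": -0.06, "ax": 0, "ay": -0.032, "az": 0, "fingers": -1},
  {"dx": 0.2, "dy": -0.86, "dz": -0.06, "ax": 0, "ay": -0.032, "az": 0, "fingers": -1},
  {"dx": 0.2, "dy": -0.86, "dz": -0.06, "ax": 0, "ay": -0.032, "az": 0, "fingers": -1},
  {"dx": 0.2, "dy": -0.86, "dz": -0.06, "ax": 0, "ay": -0.032, "az": 0, "fingers": -1},
  {"dx": 0.2, "dy": -0.86, "dz": -0.06, "ax": 0, "ay": -0.032, "az": 0, "fingers": -1},
])

```text
time: 3.1
tool_pos: [0.5141, 0.0552, 0.2638]
eef_rot: [[-0.949, -0.229, 0.218], [-0.223, 0.973, 0.051], [-0.224, -0.0, -0.975]]
ft_force: [-0.4, 0.3, 1.6]
gripper_width: 0.0918
grip_force: 0.0
```

Call:
arm_command([
  {"dx": 0.2, "dy": -0.86, "dz": -0.06, "ax": 0, "ay": -0.032, "az": 0, "fingers": -1},
  {"dx": 0.2, "dy": -0.86, "dz": -0.06, "ax": 0, "ay": -0.032, "az": 0, "fingers": -1},
  {"dx": 0.2, "dy": -0.86, "dz": -0.06, "ax": 0, "ay": -0.032, "az": 0, "fingers": -1},
  {"dx": 0.2, "dy": -0.86, "dz": -0.06, "ax": 0, "ay": -0.032, "az": 0, "fingers": -1},
  {"dx": 0, "dy": 0, "dz": 0, "ax": 0, "ay": 0, "az": 0, "fingers": -1},
  {"dx": 0, "dy": 0, "dz": 0, "ax": 0, "ay": 0, "az": 0, "fingers": -1},
])

```text
time: 3.7
tool_pos: [0.5133, -0.0859, 0.2641]
eef_rot: [[-0.914, -0.226, 0.336], [-0.212, 0.974, 0.078], [-0.345, 0.001, -0.939]]
ft_force: [-0.2, -0.0, -0.7]
gripper_width: 0.0919
grip_force: 0.0
```

```bash
python3 - <<'E'
from h import *
m=r.camera_model('wrist');s=r.read_state();im=snap('wrist','w3.png');np.savez('w3.npz',p=s['tool_pos'],R=s['eef_rot'],**m)
print(s['tool_pos'],s['eef_rot'],proj(m,[.545,-.077,.168]))
for z,l in((.152,'top'),(.086,'mouth')):pass
n,l,st,c=cv2.connectedComponentsWithStats(orange(im));print([(st[i],c[i]) for i in range(1,n) if st[i][4]>100])
E
```

```text
[ 0.5133 -0.0859  0.2641] [[-0.9145 -0.2259  0.3357]
 [-0.2118  0.9742  0.0784]
 [-0.3447  0.0006 -0.9387]] [320.3419 183.8359]
[(array([ 300,  152,   41,   48, 1394], dtype=int32), array([319.2525, 177.0265]))]
```

View pics/w3.png

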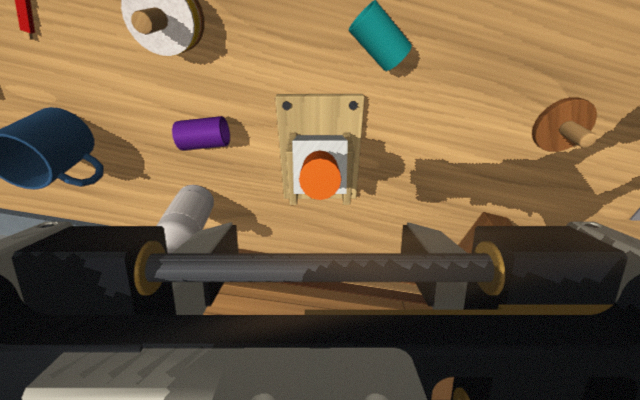

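The cap's top disc is centred at (320.5,179.5), 41 px across, with the jig square to the image, so the yaw is right. I'll refine the cap top from three views.

```bash
python3 - <<'E'
from h import *
d=dict(np.load('w3.npz'));S=r.camera_model('scene');T=r.camera_model('top');R=tilt(np.radians(13))
obs=[(d,(320.3,179.3)),(S,(260+139/3.9-.4,180+101/3.9-.4)),(T,(305+193/3.9-.4,145+231/3.9-.4))]
for o in(obs,obs[:2],obs[::2]):
    x,e=tri(o);print(x,e,'in tool',R.T@(x-d['p']))
x=tri(obs)[0];ax=-R[:,2]
mouth=x-.066*ax;print('mouth',mouth)
tcp=mouth+.021*ax;print('tcp',tcp);s=r.read_state();print('d',R.T@(tcp-s['tool_pos'])/.04)
plan(tcp,R)
# jig base corners rows check: base robot-side edge
for p in((277,95),(366,96)):print(onz(d,p,.014))
E
```

```text
[ 0.5431 -0.0772  0.1651] [np.float64(0.0014155735719352525), np.float64(0.0011315017153690067), np.float64(0.0016370216941890615)] in tool [0.0048 0.0018 0.1036]
[ 0.542 -0.077  0.165] [np.float64(0.0008593773273446666), np.float64(0.0008593773273446026)] in tool [0.0058 0.0022 0.1034]
[ 0.5449 -0.0774  0.1601] [np.float64(0.00033820598431712694), np.float64(0.00033820598431713963)] in tool [0.0049 0.0012 0.1089]
mouth [ 0.5652 -0.0721  0.1032]
tcp [ 0.5582 -0.0737  0.1229]
d [0.1288 0.0263 3.7129]
N 5 d [0.027 0.005 0.743] a [0.0003 0.0004 0.0005]
[ 0.5195 -0.1416  0.014 ]
[ 0.4939 -0.0261  0.014 ]
```

Call:
arm_command([
  {"dx": 0.025, "dy": 0.005, "dz": 0.72, "ax": 0, "ay": 0, "az": 0, "fingers": -1},
  {"dx": 0.025, "dy": 0.005, "dz": 0.72, "ax": 0, "ay": 0, "az": 0, "fingers": -1},
  {"dx": 0.025, "dy": 0.005, "dz": 0.72, "ax": 0, "ay": 0, "az": 0, "fingers": -1},
  {"dx": 0.025, "dy": 0.005, "dz": 0.72, "ax": 0, "ay": 0, "az": 0, "fingers": -1},
  {"dx": 0.025, "dy": 0.005, "dz": 0.72, "ax": 0, "ay": 0, "az": 0, "fingers": -1},
  {"dx": 0, "dy": 0, "dz": 0, "ax": 0, "ay": 0, "az": 0, "fingers": -1},
])

```text
time: 4.35
tool_pos: [0.5559, -0.0717, 0.1237]
eef_rot: [[-0.916, -0.231, 0.33], [-0.216, 0.973, 0.082], [-0.34, 0.004, -0.941]]
ft_force: [0.5, 0.5, 0.0]
gripper_width: 0.0917
grip_force: 0.0
```

Call:
arm_command([
  {"dx": 0, "dy": 0, "dz": 0, "ax": 0, "ay": 0, "az": 0, "fingers": 0.5},
  {"dx": 0, "dy": 0, "dz": 0, "ax": 0, "ay": 0, "az": 0, "fingers": 0.5},
  {"dx": 0, "dy": 0, "dz": 0, "ax": 0, "ay": 0, "az": 0, "fingers": 0.5},
  {"dx": 0, "dy": 0, "dz": 0, "ax": 0, "ay": 0, "az": 0, "fingers": 0.5},
  {"dx": 0, "dy": 0, "dz": 0, "ax": 0, "ay": 0, "az": 0, "fingers": 0.5},
  {"dx": 0, "dy": 0, "dz": 0, "ax": 0, "ay": 0, "az": 0, "fingers": 0.5},
], force=8)

```text
time: 4.95
tool_pos: [0.5575, -0.0752, 0.1275]
eef_rot: [[-0.914, -0.227, 0.336], [-0.213, 0.974, 0.078], [-0.345, -0.0, -0.938]]
ft_force: [0.6, 0.5, 0.3]
gripper_width: 0.0486
grip_force: 0.0
```

Call:
arm_command([
  {"dx": 0, "dy": 0, "dz": 0, "ax": 0, "ay": 0, "az": 0, "fingers": 0.7},
  {"dx": 0, "dy": 0, "dz": 0, "ax": 0, "ay": 0, "az": 0, "fingers": 0.7},
  {"dx": 0, "dy": 0, "dz": 0, "ax": 0, "ay": 0, "az": 0, "fingers": 0.7},
], force=8)

```text
time: 5.25
tool_pos: [0.5575, -0.0751, 0.1273]
eef_rot: [[-0.914, -0.227, 0.336], [-0.213, 0.974, 0.078], [-0.345, -0.0, -0.939]]
ft_force: [-1.8, -0.4, 2.6]
gripper_width: 0.0419
grip_force: 8.0
```

Gripped at 41.9 mm. Next I'll draw the cap off along the bore axis.

Call:
arm_command([
  {"dx": 0, "dy": 0, "dz": -0.2, "ax": 0, "ay": 0, "az": 0, "fingers": 0.7},
  {"dx": 0, "dy": 0, "dz": -0.35, "ax": 0, "ay": 0, "az": 0, "fingers": 0.7},
  {"dx": 0, "dy": 0, "dz": -0.4, "ax": 0, "ay": 0, "az": 0, "fingers": 0.7},
  {"dx": 0, "dy": 0, "dz": -0.4, "ax": 0, "ay": 0, "az": 0, "fingers": 0.7},
  {"dx": 0, "dy": 0, "dz": -0.4, "ax": 0, "ay": 0, "az": 0, "fingers": 0.7},
  {"dx": 0, "dy": 0, "dz": -0.4, "ax": 0, "ay": 0, "az": 0, "fingers": 0.7},
  {"dx": 0, "dy": 0, "dz": -0.2, "ax": 0, "ay": 0, "az": 0, "fingers": 0.7},
  {"dx": 0, "dy": 0, "dz": 0, "ax": 0, "ay": 0, "az": 0, "fingers": 0.7},
])

```text
time: 6.05
tool_pos: [0.5261, -0.0827, 0.2165]
eef_rot: [[-0.913, -0.227, 0.338], [-0.213, 0.974, 0.077], [-0.346, -0.001, -0.938]]
ft_force: [0.0, 0.4, -0.3]
gripper_width: 0.0419
grip_force: 8.0
```

```bash
python3 - <<'E'
from h import *
a=snap('scene','s1.png');snap('wrist','w4.png')
s=r.read_state();print(s['tool_pos'],s['gripper_width'],s['grip_force'],s['ft_force'])
cv2.imwrite('pics/c1.png',cv2.resize(a[150:270,230:390],(800,600),interpolation=cv2.INTER_CUBIC)[:,:,::-1])
p=np.array([.4735,.265,.16]);plan(p,yaw(np.radians(13)))
plan(p+[0,0,.02],tilt(np.radians(13),.1))
E
```

```text
[ 0.5257 -0.0823  0.2149] 0.042088639462642 7.999898688867688 [-0.5195  0.2497 -0.5751]
N 10 d [-0.042  0.875  0.149] a [0.0001 0.0352 0.0002]
N 10 d [-0.047  0.875  0.102] a [0.0001 0.0252 0.0002]
```

View pics/c1.png

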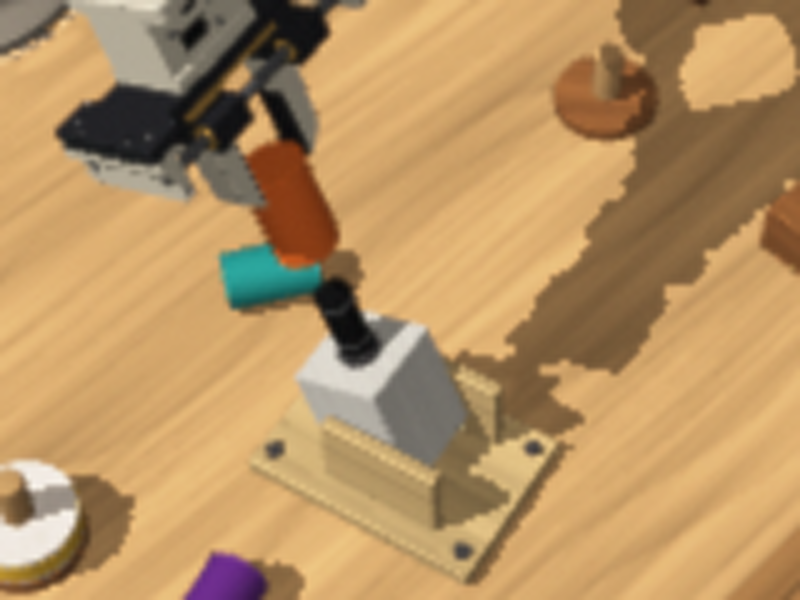

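The cap is off and in the fingers, and the gauge stays seated at crop (350,330). The peg's foot centre in the scene view is about (351,168.3). I'll check the peg position, then carry the cap over.

```bash
python3 - <<'E'
from h import *
S=r.camera_model('scene');T=r.camera_model('top');m=dict(np.load('w2.npz'))
print(onz(S,(350.6,168.2),.012),onz(S,(351.7,159.9),.055))
print('foot tri',tri([(m,(300.3,126.5)),(S,(350.6,168.2)),(T,(232.5,228.5))]),onz(m,(300.3,126.5),.012),onz(T,(232.5,228.5),.012))
E
```

```text
[0.475  0.2646 0.012 ] [0.4742 0.2679 0.055 ]
foot tri (array([0.4735, 0.265 , 0.0099]), [np.float64(0.0012269851516553208), np.float64(0.000966443817412177), np.float64(0.0014198014802336873)]) [0.4723 0.2656 0.012 ] [0.4742 0.2634 0.012 ]
```

Call:
arm_command([
  {"dx": -0.04, "dy": 0.5, "dz": 0.0, "ax": 0, "ay": 0.035, "az": 0, "fingers": 0.7},
  {"dx": -0.04, "dy": 0.875, "dz": 0.15, "ax": 0, "ay": 0.035, "az": 0, "fingers": 0.7},
  {"dx": -0.04, "dy": 0.875, "dz": 0.15, "ax": 0, "ay": 0.035, "az": 0, "fingers": 0.7},
  {"dx": -0.04, "dy": 0.875, "dz": 0.15, "ax": 0, "ay": 0.035, "az": 0, "fingers": 0.7},
  {"dx": -0.04, "dy": 0.875, "dz": 0.15, "ax": 0, "ay": 0.035, "az": 0, "fingers": 0.7},
  {"dx": -0.04, "dy": 0.875, "dz": 0.15, "ax": 0, "ay": 0.035, "az": 0, "fingers": 0.7},
  {"dx": -0.04, "dy": 0.875, "dz": 0.15, "ax": 0, "ay": 0.035, "az": 0, "fingers": 0.7},
])

```text
time: 6.85
tool_pos: [0.4914, 0.1475, 0.1819]
eef_rot: [[-0.968, -0.228, 0.101], [-0.226, 0.974, 0.024], [-0.104, -0.0, -0.995]]
ft_force: [0.2, -0.4, 0.7]
gripper_width: 0.0417
grip_force: 8.0
```

Call:
arm_command([
  {"dx": -0.04, "dy": 0.875, "dz": 0.15, "ax": 0, "ay": 0.035, "az": 0, "fingers": 0.7},
  {"dx": -0.04, "dy": 0.875, "dz": 0.15, "ax": 0, "ay": 0.035, "az": 0, "fingers": 0.7},
  {"dx": -0.04, "dy": 0.875, "dz": 0.15, "ax": 0, "ay": 0.035, "az": 0, "fingers": 0.7},
  {"dx": 0, "dy": 0, "dz": 0, "ax": 0, "ay": 0, "az": 0, "fingers": 0.7},
  {"dx": 0, "dy": 0, "dz": 0, "ax": 0, "ay": 0, "az": 0, "fingers": 0.7},
])

```text
time: 7.35
tool_pos: [0.4736, 0.25, 0.1641]
eef_rot: [[-0.973, -0.229, -0.0], [-0.229, 0.973, -0.001], [0.0, -0.0, -1.0]]
ft_force: [0.6, 0.4, -0.9]
gripper_width: 0.042
grip_force: 8.0
```

```bash
python3 - <<'E'
from h import *
plan(np.array([.4735,.265,.11]),yaw(np.radians(13)));print(r.read_state()['eef_rot'])
E
```

```text
N 2 d [-0.042  0.183  0.676] a [-0.0002 -0.0001  0.0022]
[[-0.9734 -0.2293 -0.0001]
 [-0.2293  0.9734 -0.0005]
 [ 0.0002 -0.0005 -1.    ]]
```

Call:
arm_command([
  {"dx": -0.085, "dy": 0.365, "dz": 0.4, "ax": 0, "ay": 0, "az": 0, "fingers": 0.7},
  {"dx": 0, "dy": 0, "dz": 0.6, "ax": 0, "ay": 0, "az": 0, "fingers": 0.7},
  {"dx": 0, "dy": 0, "dz": 0.3, "ax": 0, "ay": 0, "az": 0, "fingers": 0.7},
  {"dx": 0, "dy": 0, "dz": 0.2, "ax": 0, "ay": 0, "az": 0, "fingers": 0.7},
  {"dx": 0, "dy": 0, "dz": 0, "ax": 0, "ay": 0, "az": 0, "fingers": 0.7},
  {"dx": 0, "dy": 0, "dz": 0, "ax": 0, "ay": 0, "az": 0, "fingers": 0.7},
])

```text
time: 7.95
tool_pos: [0.4749, 0.2643, 0.1062]
eef_rot: [[-0.974, -0.226, 0.003], [-0.226, 0.974, 0.001], [-0.003, 0.0, -1.0]]
ft_force: [0.7, 0.4, 0.5]
gripper_width: 0.0419
grip_force: 8.0
```

```bash
python3 - <<'E'
from h import *
a=snap('scene','s2.png');s=r.read_state();print(s['tool_pos'],s['ft_force'])
b=snap('top','t2.png')
A=cv2.resize(a[120:200,300:400],(500,400),interpolation=cv2.INTER_CUBIC)
cv2.imwrite('pics/c2.png',A[:,:,::-1])
E
```

```text
[0.475  0.2645 0.1064] [ 0.7369  0.5925 -1.0508]
```

View pics/c2.png

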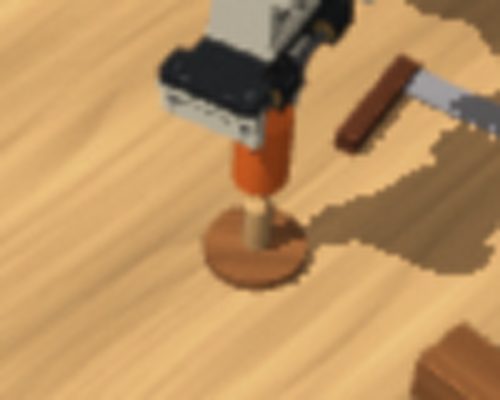

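The cap hangs directly above the peg tip, with the rim at crop (262,190) over the tip at (260,200). I'll lower it.

Call:
arm_command([
  {"dx": 0, "dy": 0, "dz": 0.3, "ax": 0, "ay": 0, "az": 0, "fingers": 0.7},
  {"dx": 0, "dy": 0, "dz": 0.3, "ax": 0, "ay": 0, "az": 0, "fingers": 0.7},
  {"dx": 0, "dy": 0, "dz": 0.3, "ax": 0, "ay": 0, "az": 0, "fingers": 0.7},
  {"dx": 0, "dy": 0, "dz": 0.3, "ax": 0, "ay": 0, "az": 0, "fingers": 0.7},
  {"dx": 0, "dy": 0, "dz": 0.2, "ax": 0, "ay": 0, "az": 0, "fingers": 0.7},
  {"dx": 0, "dy": 0, "dz": 0, "ax": 0, "ay": 0, "az": 0, "fingers": 0.7},
  {"dx": 0, "dy": 0, "dz": 0, "ax": 0, "ay": 0, "az": 0, "fingers": 0.7},
])

```text
time: 8.75
tool_pos: [0.4745, 0.2647, 0.0494]
eef_rot: [[-0.974, -0.227, 0.002], [-0.227, 0.974, 0.0], [-0.002, 0.0, -1.0]]
ft_force: [0.4, 0.4, -0.4]
gripper_width: 0.0416
grip_force: 8.0
```

Call:
arm_command([
  {"dx": 0, "dy": 0, "dz": 0.08, "ax": 0, "ay": 0, "az": 0, "fingers": 0.7},
  {"dx": 0, "dy": 0, "dz": 0.07, "ax": 0, "ay": 0, "az": 0, "fingers": 0.7},
  {"dx": 0, "dy": 0, "dz": 0, "ax": 0, "ay": 0, "az": 0, "fingers": 0.7},
])

```text
time: 9.05
tool_pos: [0.4743, 0.2646, 0.0433]
eef_rot: [[-0.974, -0.227, 0.002], [-0.227, 0.974, 0.0], [-0.002, 0.0, -1.0]]
ft_force: [-0.1, -0.5, -1.2]
gripper_width: 0.0419
grip_force: 8.0
```

Call:
arm_command([
  {"dx": 0, "dy": 0, "dz": 0.06, "ax": 0, "ay": 0, "az": 0, "fingers": 0.7},
  {"dx": 0, "dy": 0, "dz": 0.03, "ax": 0, "ay": 0, "az": 0, "fingers": 0.7},
  {"dx": 0, "dy": 0, "dz": 0, "ax": 0, "ay": 0, "az": 0, "fingers": 0.7},
])

```text
time: 9.35
tool_pos: [0.4743, 0.2646, 0.0397]
eef_rot: [[-0.974, -0.227, 0.002], [-0.227, 0.974, 0.0], [-0.002, 0.0, -1.0]]
ft_force: [0.1, -0.8, -1.4]
gripper_width: 0.0418
grip_force: 8.0
```

Call:
arm_command([
  {"dx": 0, "dy": 0, "dz": 0.06, "ax": 0, "ay": 0, "az": 0, "fingers": 0.7},
  {"dx": 0, "dy": 0, "dz": 0, "ax": 0, "ay": 0, "az": 0, "fingers": 0.7},
])

```text
time: 9.55
tool_pos: [0.4743, 0.2646, 0.0372]
eef_rot: [[-0.974, -0.227, 0.002], [-0.227, 0.974, 0.0], [-0.002, 0.0, -1.0]]
ft_force: [0.1, 0.9, -0.1]
gripper_width: 0.0417
grip_force: 8.0
```

Call:
arm_command([
  {"dx": 0, "dy": 0, "dz": 0.06, "ax": 0, "ay": 0, "az": 0, "fingers": 0.7},
  {"dx": 0, "dy": 0, "dz": 0, "ax": 0, "ay": 0, "az": 0, "fingers": 0.7},
])

```text
time: 9.75
tool_pos: [0.4743, 0.2646, 0.0348]
eef_rot: [[-0.974, -0.227, 0.001], [-0.227, 0.974, 0.0], [-0.002, 0.0, -1.0]]
ft_force: [0.4, 0.1, -1.0]
gripper_width: 0.0417
grip_force: 8.0
```

Call:
arm_command([
  {"dx": 0, "dy": 0, "dz": 0.05, "ax": 0, "ay": 0, "az": 0, "fingers": 0.7},
  {"dx": 0, "dy": 0, "dz": 0, "ax": 0, "ay": 0, "az": 0, "fingers": 0.7},
])

```text
time: 9.95
tool_pos: [0.4746, 0.2647, 0.0334]
eef_rot: [[-0.974, -0.227, 0.002], [-0.227, 0.974, 0.001], [-0.003, 0.0, -1.0]]
ft_force: [-0.9, -0.1, 2.6]
gripper_width: 0.0422
grip_force: 8.0
```

Contact at z≈0.0335. Releasing.

Call:
arm_command([
  {"dx": 0, "dy": 0, "dz": 0, "ax": 0, "ay": 0, "az": 0, "fingers": -0.5},
  {"dx": 0, "dy": 0, "dz": 0, "ax": 0, "ay": 0, "az": 0, "fingers": -0.5},
  {"dx": 0, "dy": 0, "dz": 0, "ax": 0, "ay": 0, "az": 0, "fingers": -0.5},
  {"dx": 0, "dy": 0, "dz": 0, "ax": 0, "ay": 0, "az": 0, "fingers": -0.5},
  {"dx": 0, "dy": 0, "dz": 0, "ax": 0, "ay": 0, "az": 0, "fingers": -0.5},
])

```text
time: 10.45
tool_pos: [0.4745, 0.2646, 0.033]
eef_rot: [[-0.974, -0.227, 0.002], [-0.227, 0.974, 0.001], [-0.002, 0.0, -1.0]]
ft_force: [0.1, 0.2, 0.5]
gripper_width: 0.0687
grip_force: 0.0
```

Call:
arm_command([
  {"dx": 0, "dy": 0, "dz": -0.5, "ax": 0, "ay": 0, "az": 0, "fingers": -0.5},
  {"dx": 0, "dy": 0, "dz": -0.9, "ax": 0, "ay": 0, "az": 0, "fingers": -0.5},
  {"dx": 0, "dy": 0, "dz": -0.9, "ax": 0, "ay": 0, "az": 0, "fingers": -0.5},
  {"dx": 0, "dy": 0, "dz": -0.9, "ax": 0, "ay": 0, "az": 0, "fingers": -0.5},
  {"dx": 0, "dy": 0, "dz": -0.9, "ax": 0, "ay": 0, "az": 0, "fingers": -0.5},
  {"dx": 0, "dy": 0, "dz": -0.7, "ax": 0, "ay": 0, "az": 0, "fingers": -0.5},
  {"dx": 0, "dy": 0, "dz": 0, "ax": 0, "ay": 0, "az": 0, "fingers": -0.5},
])

```text
time: 11.15
tool_pos: [0.476, 0.2653, 0.2295]
eef_rot: [[-0.974, -0.227, 0.01], [-0.227, 0.974, 0.004], [-0.01, 0.001, -1.0]]
ft_force: [0.5, -0.1, 0.5]
gripper_width: 0.0691
grip_force: 0.0
```

```bash
python3 - <<'E'
from h import *
m=r.camera_model('wrist');w=snap('wrist','w5.png');a=snap('scene','s3.png');t=snap('top','t3.png');S=r.camera_model('scene');T=r.camera_model('top')
s=r.read_state();print(s['tool_pos'])
X=np.array([.4737,.265,.078])
for n,c,im in(('scene',S,a),('top',T,t),('wrist',m,w)):
    k,l,st,ce=cv2.connectedComponentsWithStats(orange(im));print(n,proj(c,X),proj(c,X-[0,0,.066]),[(st[i],ce[i]) for i in range(1,k) if st[i][4]>60])
c=lambda im,y,x:cv2.resize(im[y:y+80,x:x+80],(400,400),interpolation=cv2.INTER_CUBIC)
cv2.imwrite('pics/c3.png',np.hstack([c(a,110,310),c(a,180,260)])[:,:,::-1])
R=tilt(np.radians(13));mouth=np.array([.565,-.0733,.1065]);p=mouth-R[:,2]*.136
plan(p,R);print(p)
E
```

```text
[0.4736 0.2643 0.2242]
scene [351.4315 155.959 ] [350.4197 167.9662] [(array([345, 153,  12,  20, 183], dtype=int32), array([350.6339, 162.0437])), (array([292, 280,  10,  11,  79], dtype=int32), array([296.2785, 284.7342]))]
top [228.0757 228.7813] [231.9593 228.6702] []
wrist [319.1096 172.3053] [319.0744 162.3414] [(array([ 301,  146,   37,   43, 1161], dtype=int32), array([318.236 , 167.9836]))]
N 10 d [ 0.08  -0.874 -0.038] a [ 0.     -0.0349  0.0002]
[ 0.5196 -0.0838  0.2343]
```

View pics/c3.png

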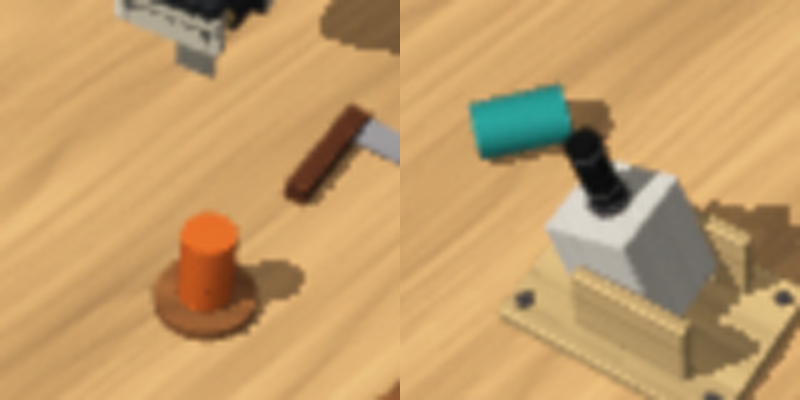

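The cap is fully home on the peg at crop (208,260), upright on its foot, and the handle top shows at scene pixel (296.2,208.2). On to the gauge.

Call:
arm_command([
  {"dx": 0.08, "dy": -0.874, "dz": -0.04, "ax": 0, "ay": -0.035, "az": 0, "fingers": -0.3},
  {"dx": 0.08, "dy": -0.874, "dz": -0.04, "ax": 0, "ay": -0.035, "az": 0, "fingers": -0.3},
  {"dx": 0.08, "dy": -0.874, "dz": -0.04, "ax": 0, "ay": -0.035, "az": 0, "fingers": -0.3},
  {"dx": 0.08, "dy": -0.874, "dz": -0.04, "ax": 0, "ay": -0.035, "az": 0, "fingers": -0.3},
  {"dx": 0.08, "dy": -0.874, "dz": -0.04, "ax": 0, "ay": -0.035, "az": 0, "fingers": -0.3},
  {"dx": 0.08, "dy": -0.874, "dz": -0.04, "ax": 0, "ay": -0.035, "az": 0, "fingers": -0.3},
])

```text
time: 11.9
tool_pos: [0.5015, 0.0544, 0.2314]
eef_rot: [[-0.952, -0.227, 0.204], [-0.222, 0.974, 0.048], [-0.209, 0.001, -0.978]]
ft_force: [0.4, -0.8, -0.2]
gripper_width: 0.0598
grip_force: 0.0
```

Call:
arm_command([
  {"dx": 0.08, "dy": -0.874, "dz": -0.04, "ax": 0, "ay": -0.035, "az": 0, "fingers": -0.3},
  {"dx": 0.08, "dy": -0.874, "dz": -0.04, "ax": 0, "ay": -0.035, "az": 0, "fingers": -0.3},
  {"dx": 0.08, "dy": -0.874, "dz": -0.04, "ax": 0, "ay": -0.035, "az": 0, "fingers": -0.3},
  {"dx": 0.08, "dy": -0.874, "dz": -0.04, "ax": 0, "ay": -0.035, "az": 0, "fingers": -0.3},
  {"dx": 0, "dy": 0, "dz": 0, "ax": 0, "ay": 0, "az": 0, "fingers": -0.3},
  {"dx": 0, "dy": 0, "dz": 0, "ax": 0, "ay": 0, "az": 0, "fingers": -0.3},
  {"dx": 0, "dy": 0, "dz": 0, "ax": 0, "ay": 0, "az": 0, "fingers": -0.3},
])

```text
time: 12.6
tool_pos: [0.52, -0.0827, 0.2349]
eef_rot: [[-0.915, -0.228, 0.334], [-0.213, 0.974, 0.08], [-0.343, 0.001, -0.939]]
ft_force: [-0.1, 0.1, -0.6]
gripper_width: 0.0597
grip_force: 0.0
```

```bash
python3 - <<'E'
from h import *
m=r.camera_model('wrist');w=snap('wrist','w6.png');s=r.read_state();np.savez('w6.npz',p=s['tool_pos'],R=s['eef_rot'],**m)
print(s['tool_pos'],s['eef_rot'],s['gripper_width'])
R=tilt(np.radians(13));mouth=np.array([.565,-.0733,.1065])
for h in(0,.006,.056):print(h,proj(m,mouth-h*R[:,2]))
for q in('gauge','bore'):
    for d in r.outline_of('wrist',q):print(q,d['score'],d['extent'])
c=w[90:240,220:420];cv2.imwrite('pics/c4.png',cv2.resize(c,(800,600),interpolation=cv2.INTER_CUBIC)[:,:,::-1])
E
```

```text
[ 0.5202 -0.0824  0.2352] [[-0.9143 -0.2286  0.3345]
 [-0.2143  0.9735  0.0796]
 [-0.3438  0.001  -0.939 ]] 0.05929950729338776
0 [317.7352 177.7066]
0.006 [317.7241 178.8794]
0.056 [317.6141 190.5272]
gauge 0.91 [305.6, 160.9, 332.0, 201.5]
bore 0.86 [288.9, 140.5, 346.0, 204.8]
```

View pics/c4.png

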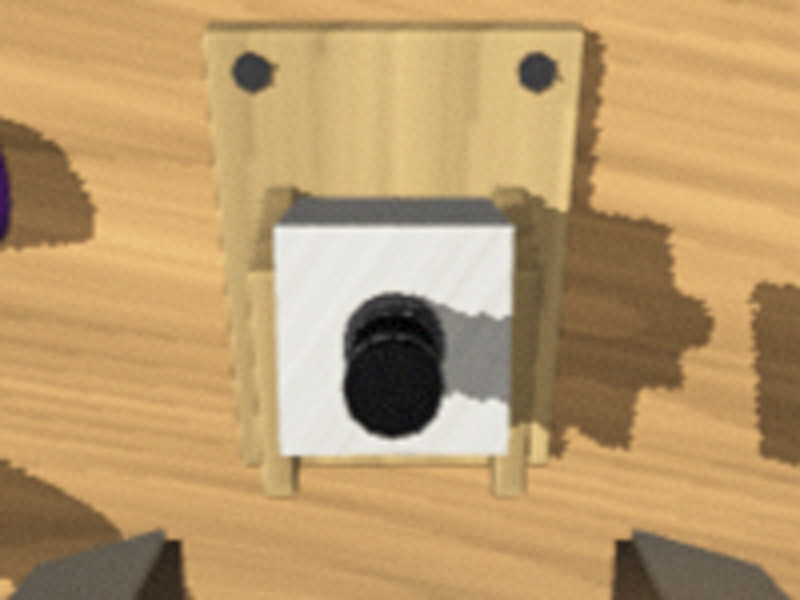

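The block's top face corners are at crop (275,225), (514,225), (510,456), (280,456), and the handle top is centred at crop (393,385). The block is square with the tool. A PnP solution on the face will give the bore axis.

```bash
python3 - <<'E'
from h import *
d=dict(np.load('w6.npz'));S=r.camera_model('scene');f=lambda x,y:(220+x/4-.4,90+y/4-.4)
pts=np.array([f(275,225),f(514,225),f(510,456),f(280,456)])
# tool-like axes on face: image right = tool y, image down = -tool x ; z=tool z
h=.032;obj=np.array([[h,-h,0],[h,h,0],[-h,h,0],[-h,-h,0]])
ok,rv,tv=cv2.solvePnP(obj,pts,d['camera_matrix'],None)
Rw=d['attitude']@cv2.Rodrigues(rv)[0];c=d['eye']+d['attitude']@tv[:,0]
print('face centre',c,'R',Rw);print('in tool',d['R'].T@(c-d['p']),'rot err',Rn.from_matrix(d['R'].T@Rw).as_rotvec())
ht,e=tri([(d,f(393,385)),(S,(296.2,208.2))]);print('handle top',ht,e,'in tool',d['R'].T@(ht-d['p']))
R=tilt(np.radians(13))
print('handle top from mouth est', np.array([.565,-.0733,.1065])-.056*R[:,2])
for hgt in(.058,.054):
  e,v=ray(d,f(393,385));n=R[:,2];q=np.array([.565,-.0733,.1065])-.056*n;X=e+v*((q-e)@n)/(v@n);print('handle on plane in tool',d['R'].T@(X-d['p']));break
E
```

```text
face centre [ 0.5615 -0.0735  0.1071] R [[-0.9011 -0.232   0.3664]
 [-0.2129  0.9727  0.0924]
 [-0.3779  0.0052 -0.9259]]
in tool [ 0.0043 -0.0009  0.1348] rot err [-0.0052 -0.0365 -0.0017]
handle top [ 0.5451 -0.0768  0.1537] [np.float64(0.0009771229916707763), np.float64(0.0009771229916708038)] in tool [ 0.004  -0.0004  0.0853]
handle top from mouth est [ 0.5463 -0.0776  0.1591]
handle on plane in tool [ 0.0057 -0.0012  0.0805]
```

Call:
arm_command([
  {"dx": 0.11, "dy": -0.02, "dz": 0.3, "ax": 0, "ay": 0, "az": 0, "fingers": -0.3},
  {"dx": 0, "dy": 0, "dz": 0.6, "ax": 0, "ay": 0, "az": 0, "fingers": -0.3},
  {"dx": 0, "dy": 0, "dz": 0.6, "ax": 0, "ay": 0, "az": 0, "fingers": -0.3},
  {"dx": 0, "dy": 0, "dz": 0.6, "ax": 0, "ay": 0, "az": 0, "fingers": -0.3},
  {"dx": 0, "dy": 0, "dz": 0.5, "ax": 0, "ay": 0, "az": 0, "fingers": -0.3},
  {"dx": 0, "dy": 0, "dz": 0.4, "ax": 0, "ay": 0, "az": 0, "fingers": -0.3},
  {"dx": 0, "dy": 0, "dz": 0, "ax": 0, "ay": 0, "az": 0, "fingers": -0.3},
  {"dx": 0, "dy": 0, "dz": 0, "ax": 0, "ay": 0, "az": 0, "fingers": -0.3},
])

```text
time: 13.55
tool_pos: [0.5569, -0.0752, 0.1218]
eef_rot: [[-0.914, -0.229, 0.335], [-0.214, 0.974, 0.079], [-0.345, 0.0, -0.939]]
ft_force: [-0.4, 0.1, 0.1]
gripper_width: 0.0599
grip_force: 0.0
```

```bash
python3 - <<'E'
from h import *
s=r.read_state();m=r.camera_model('wrist');w=snap('wrist','w7.png');print(s['tool_pos'],s['ft_force'],s['eef_rot'])
n=s['eef_rot'][:,2];
for c in([.563,-.0734,.1068],):
    print('mouth in tool',s['eef_rot'].T@(np.array(c)-s['tool_pos']))
g=cv2.cvtColor(w,cv2.COLOR_RGB2GRAY);
for row in range(170,232,8): print(row,g[row,270:370:4])
E
```

```text
[ 0.5569 -0.0752  0.1218] [-0.355   0.1142  0.1363] [[-0.9139 -0.2285  0.3354]
 [-0.2144  0.9735  0.079 ]
 [-0.3446  0.0003 -0.9388]]
mouth in tool [-0.0008  0.0004  0.0162]
170 [143 199 190 189 197 197 189 196 195 193 194 196 200 191 192 195 192 194
 192 190 186 192 191 187  98]
178 [135 206 229 234 231 227 230 228 228 218 195 220 230 216 232 230 232 228
 208 219 195 228 182 233  95]
186 [181 209 234 230 228 233 233 230 138 143 135 137 132 132 137 135 135 132
 135 139 129 134 139 134 100]
194 [181 206 227 230 232 231 232 210 137 133 137 137 120 129 135 134 128 136
 134 136 134 135 133 132  98]
202 [179 185 231 232 229 229 233 195 138  31  39  32  11  16  31  45  64 131
 139 137 129 130 132 136  98]
210 [188 179 233 231 230 234 228 229  43  48  20  15  19  19  19  23  29  86
 137 132 133 135 131 136  95]
218 [186 173 227 231 230 227 226 209  52  32  27  27  27  29  31  28  29  59
 130 131 133 131 134 132  92]
226 [174 173 230 225 223 227 226 229  43  67  41  42  43  38  39  42  52  91
 132 135 130 131 133 127  93]
```

Call:
arm_command([
  {"dx": 0, "dy": 0, "dz": 0, "ax": 0, "ay": 0, "az": 0, "fingers": 0.4},
  {"dx": 0, "dy": 0, "dz": 0, "ax": 0, "ay": 0, "az": 0, "fingers": 0.4},
  {"dx": 0, "dy": 0, "dz": 0, "ax": 0, "ay": 0, "az": 0, "fingers": 0.4},
  {"dx": 0, "dy": 0, "dz": 0, "ax": 0, "ay": 0, "az": 0, "fingers": 0.4},
  {"dx": 0, "dy": 0, "dz": 0, "ax": 0, "ay": 0, "az": 0, "fingers": 0.46},
  {"dx": 0, "dy": 0, "dz": 0, "ax": 0, "ay": 0, "az": 0, "fingers": 0.46},
], force=4)

```text
time: 14.2
tool_pos: [0.5568, -0.076, 0.1216]
eef_rot: [[-0.914, -0.227, 0.336], [-0.213, 0.974, 0.078], [-0.345, 0.0, -0.939]]
ft_force: [0.0, -0.6, -0.1]
gripper_width: 0.0249
grip_force: 0.2
```

Call:
arm_command([
  {"dx": 0, "dy": 0, "dz": 0, "ax": 0, "ay": 0, "az": 0, "fingers": 0.5},
  {"dx": 0, "dy": 0, "dz": 0, "ax": 0, "ay": 0, "az": 0, "fingers": 0.55},
  {"dx": 0, "dy": 0, "dz": 0, "ax": 0, "ay": 0, "az": 0, "fingers": 0.6},
  {"dx": 0, "dy": 0, "dz": 0, "ax": 0, "ay": 0, "az": 0, "fingers": 0.6},
], force=4)

```text
time: 14.6
tool_pos: [0.5568, -0.0758, 0.1215]
eef_rot: [[-0.914, -0.227, 0.336], [-0.213, 0.974, 0.079], [-0.345, 0.0, -0.939]]
ft_force: [-2.2, 1.4, 0.6]
gripper_width: 0.023
grip_force: 4.0
```

Call:
arm_command([
  {"dx": 0, "dy": 0, "dz": 0, "ax": 0, "ay": 0, "az": 0, "fingers": 0.7},
  {"dx": 0, "dy": 0, "dz": 0, "ax": 0, "ay": 0, "az": 0, "fingers": 0.7},
  {"dx": 0, "dy": 0, "dz": 0, "ax": 0, "ay": 0, "az": 0, "fingers": 0.7},
], force=15)

```text
time: 14.9
tool_pos: [0.5568, -0.0758, 0.1215]
eef_rot: [[-0.914, -0.227, 0.336], [-0.213, 0.974, 0.079], [-0.345, 0.0, -0.939]]
ft_force: [-1.2, 0.5, 1.8]
gripper_width: 0.0226
grip_force: 15.0
```

Call:
arm_command([
  {"dx": 0, "dy": 0, "dz": -0.03, "ax": 0, "ay": 0, "az": 0, "fingers": 0.7},
  {"dx": 0, "dy": 0, "dz": -0.05, "ax": 0, "ay": 0, "az": 0, "fingers": 0.7},
  {"dx": 0, "dy": 0, "dz": 0, "ax": 0, "ay": 0, "az": 0, "fingers": 0.7},
])

```text
time: 15.2
tool_pos: [0.5559, -0.0763, 0.1247]
eef_rot: [[-0.914, -0.227, 0.336], [-0.213, 0.974, 0.078], [-0.345, -0.0, -0.939]]
ft_force: [-0.0, 0.4, -1.6]
gripper_width: 0.0228
grip_force: 15.0
```

Lateral forces are small. I'll keep drawing along the axis.

Call:
arm_command([
  {"dx": 0, "dy": 0, "dz": -0.1, "ax": 0, "ay": 0, "az": 0, "fingers": 0.7},
  {"dx": 0, "dy": 0, "dz": -0.1, "ax": 0, "ay": 0, "az": 0, "fingers": 0.7},
  {"dx": 0, "dy": 0, "dz": -0.1, "ax": 0, "ay": 0, "az": 0, "fingers": 0.7},
  {"dx": 0, "dy": 0, "dz": 0, "ax": 0, "ay": 0, "az": 0, "fingers": 0.7},
])

```text
time: 15.6
tool_pos: [0.552, -0.0773, 0.1366]
eef_rot: [[-0.914, -0.227, 0.337], [-0.213, 0.974, 0.078], [-0.346, -0.001, -0.938]]
ft_force: [-0.4, -1.2, -1.5]
gripper_width: 0.0228
grip_force: 15.0
```

Call:
arm_command([
  {"dx": 0, "dy": 0, "dz": -0.1, "ax": 0, "ay": 0, "az": 0, "fingers": 0.7},
  {"dx": 0, "dy": 0, "dz": -0.15, "ax": 0, "ay": 0, "az": 0, "fingers": 0.7},
  {"dx": 0, "dy": 0, "dz": -0.1, "ax": 0, "ay": 0, "az": 0, "fingers": 0.7},
  {"dx": 0, "dy": 0, "dz": 0, "ax": 0, "ay": 0, "az": 0, "fingers": 0.7},
])

```text
time: 16.0
tool_pos: [0.5473, -0.0784, 0.1498]
eef_rot: [[-0.914, -0.227, 0.337], [-0.213, 0.974, 0.078], [-0.346, -0.001, -0.938]]
ft_force: [-0.2, 0.8, -2.2]
gripper_width: 0.0229
grip_force: 15.0
```

Call:
arm_command([
  {"dx": 0, "dy": 0, "dz": -0.1, "ax": 0, "ay": 0, "az": 0, "fingers": 0.7},
  {"dx": 0, "dy": 0, "dz": -0.15, "ax": 0, "ay": 0, "az": 0, "fingers": 0.7},
  {"dx": 0, "dy": 0, "dz": -0.1, "ax": 0, "ay": 0, "az": 0, "fingers": 0.7},
  {"dx": 0, "dy": 0, "dz": 0, "ax": 0, "ay": 0, "az": 0, "fingers": 0.7},
  {"dx": 0, "dy": 0, "dz": 0, "ax": 0, "ay": 0, "az": 0, "fingers": 0.7},
  {"dx": 0, "dy": 0, "dz": 0, "ax": 0, "ay": 0, "az": 0, "fingers": 0.7},
  {"dx": 0, "dy": 0, "dz": 0, "ax": 0, "ay": 0, "az": 0, "fingers": 0.7},
])

```text
time: 16.7
tool_pos: [0.5423, -0.0793, 0.1619]
eef_rot: [[-0.914, -0.227, 0.335], [-0.213, 0.974, 0.079], [-0.345, 0.0, -0.939]]
ft_force: [0.5, -0.7, -1.7]
gripper_width: 0.0225
grip_force: 15.0
```

```bash
python3 - <<'E'
from h import *
s=r.read_state();a=r.get_image('scene');S=r.camera_model('scene');n=s['eef_rot'][:,2]
print(s['tool_pos'],'drawn',-(s['tool_pos']-[.5568,-.0758,.1215])@n,s['ft_force'],s['grip_force'])
mouth=np.array([.564,-.0733,.107])
h=cv2.cvtColor(a,cv2.COLOR_RGB2HSV)
for d in(0,.011,.016,.021,.03,.045):
    u=proj(S,mouth-n*d);i,j=int(round(u[1])),int(round(u[0]));print(d,u,a[i,j-2:j+3].tolist())
k,l,st,ce=cv2.connectedComponentsWithStats(orange(a));print([(st[i],ce[i]) for i in range(1,k) if st[i][4]>50])
E
```

```text
[ 0.5423 -0.0793  0.1619] drawn 0.04307765275311744 [ 0.4635 -0.6714 -1.6796] 14.997564107179642
0 [301.6519 219.8232] [[140, 97, 95], [119, 100, 100], [101, 92, 94], [92, 88, 89], [134, 130, 125]]
0.011 [300.4997 217.4456] [[142, 126, 124], [127, 111, 112], [114, 95, 95], [108, 55, 54], [103, 34, 32]]
0.016 [299.9716 216.3559] [[124, 119, 119], [112, 108, 110], [100, 97, 98], [87, 74, 75], [96, 58, 56]]
0.021 [299.4407 215.2604] [[131, 123, 117], [91, 89, 89], [87, 86, 86], [84, 83, 83], [81, 78, 78]]
0.03 [298.4781 213.2741] [[54, 47, 42], [47, 45, 45], [60, 59, 59], [70, 68, 69], [83, 80, 80]]
0.045 [296.8532 209.9215] [[28, 29, 28], [18, 18, 18], [16, 16, 17], [14, 15, 14], [25, 24, 23]]
[(array([345, 153,  12,  20, 177], dtype=int32), array([350.9266, 162.1582])), (array([292, 280,  10,  11,  79], dtype=int32), array([296.2785, 284.7342]))]
```

Drawn 43 mm with the red band visible above the mouth. The cap is still parked and the forces are low, so I'm handing in.

```bash
python3 -c "
from bench import r
print(r.hand_in())"
```

```text
the job is handed in; nothing more can be done
None
```

I handed the job in with the orange cap standing fully home on the bare peg and the gauge held still about 43 mm out along its bore, red band out and yellow still hidden; the hand-in returned no verdict.

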